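# Close and bolt the flask box

### The arm

A 6-joint arm with a two-finger parallel gripper is mounted at the origin on the work surface. World frame = base frame: x ahead of the robot, y to its left, z up, the work surface at z = 0. Lengths are in m, angles in rad, forces in N, time in s.
With the tool pointing down it reaches from about 0.35 to 0.85 m from the base axis. Payload 8.1 kg.
Tool frame: the origin (TCP) lies midway between the tips of the shut fingers; the grasp point (between the pads) lies 19 mm behind it; z points along the fingers, y is the line along which they close (so a half turn about z gives the same grasp; the last joint's range is limited). The gripper opens to 93 mm and grips with 3 to 60 N. Pads are 15 mm wide; open, the fingers measure 128 mm over their backs; the gripper's body (75 mm by 188 mm) begins 65 mm behind the grasp point.
Start: joints at [-1.29, 0.13, 1.488, -0, 1.523, -0.085], TCP at [0.215, -0.56, 0.219] pointing down, gripper open.
Joint ranges: [-2.96, 2.96], [-0.89, 2.26], [0.02, 2.5], [-1.34, 4.48], [0, 2.73], [-2.66, 2.66]. Speed limits (rad/s): [2.39, 2.39, 2.79, 3.14, 3.14, 3.14].

### API

Orientations are given as a unit quaternion [x, y, z, w].
In Python, from station import robot gives the robot as it stands.
- The arm moves only by the shell command python3 -m creep FILE, which reads ROWS from the file FILE. ROWS is one flat JSON list of numbers that holds 1 to 10 rows one after another, with no inner brackets; each row has 5 numbers: the finger opening in m, then dx, dy, dz in shares of 0.6 m (1.0 is 0.6 m), then a turn about the tool's z in shares of pi/2 rad (1.0 is pi/2 rad); each row is the pose to reach, as a shift and turn from the pose commanded when the command began, along the tool's axes at that moment; what a row does not reach only later rows make up. A row lasts 1/12 s, in which the tool goes at most 0.0417 m and 0.125 rad, less where a joint would pass 70% of its speed; a pose out of reach is approached as far as the arm can. The fingers move at their own pace and stop on an object; the grip force is fixed at half the most. Time passes only in rows, so rows that do not move let the fingers close. It prints the time, the measured TCP pose, the force, the opening and the grip force at its end. No shift or turn number may pass 1 either way. Input that does not fit is refused with a message, and nothing moves.
- robot.read_state(): the state, without advancing time (a new reading comes with each control period).
- robot.camera(name): name is "side" or "top"; returns the picture (420x560x3 uint8, red, green, blue); there is no depth.
- robot.camera_params(name): a dict with "K" (3x3 intrinsics, pixels), "R" (3x3) and "t" (3): a world point X has camera coordinates R X + t. Camera axes: x right, y down, z forward; pixel columns grow to the right and rows downward; lengths in m; the calibration is good to about 2 mm. A picture is of the moment at which its call begins. camera_params takes no time and is no camera call.
- robot.job_done(): hands the job in; it is judged then, once.
The state is a dict: "time_s": time; "joint_pos": joint angles; "joint_vel": joint speeds; "effort": joint torques, N m; "tcp_pos": TCP position; "tool_rot": TCP orientation; "contact_force": force on the tool from outside, world axes, zero at the start; "wrist_torque": the same for the moment, N m; "finger_gap": finger opening in m; "gripper_force": force on a finger pad.
Only numpy, scipy, OpenCV 4.12 (cv2) and the standard library are available. Lean on these libraries where they do the work, as an engineer would, in place of code of your own. Each camera call takes 0.05 s, during which the arm holds its last target. There are 200 camera calls.

### The job

Slide the cover of the flask box fully shut, then bolt it: lift the red-knobbed bolt handle out of the notch it lies in, slide the bolt through the lug on the cover and lower the handle right down into the other notch (the orange one). Feel for that notch and never force the handle against the slotted plate; leave the other things on the bench alone, and let go at the end.

Things in the scene. Friction and masses are not known exactly. Their poses are not given: they have to be found in the camera images.
- box: White flask box with blue top (deck), fixed, 280 (x) x 350 (y) x 100 mm; origin: middle of its underside; x points from its front (robot side) to its back, y to its left. Deck at z = 100 mm. Left: a well with flasks under a sliding cover. Right front: a barrel bolt lying along y, its axis at x = -60, z = 132 mm of the box (32 mm above the deck).
- cover (a joint): Opening of the sliding cover in m: 0 = fully shut (firm stop), grows as it is drawn to the box's front (-x); starts at 0.040 to 0.075. Pale plate 190 x 161 mm, 11 mm high in all, on the deck; slides with about 3.5 N of friction and stays where left.
- cover_grip (a point): Middle of the black bar handle on the cover: bar 75 mm long (along box y), 12 x 12 mm in section, its middle 52 mm above the deck, 35 mm free between plate and bar. Axes as the box.
- lug (a point): Middle of the steel lug on the cover's right front corner, a staple with a gap 22 mm wide (along x) for the 14 mm bolt; at bolt height; it lines up with the bolt only when the cover is shut (within 4 mm). Its top is 53 mm above the deck.
- rod (a joint): Travel of the bolt in m: 0 = drawn back, grows as it slides along box +y into the lug; limit 0.064. Starts at 0 to 0.003 with the handle in the near notch. About 3 N of friction, no spring.
- handle (a joint): Angle of the bolt handle about the bolt axis in rad: 0 = level, pointing to the box's front (-x), down in a notch; grows as it is lifted (0.5 raises the knob 25 mm); upper limit 1.2. About 1.5 N at the knob lifts it; it stays where it is left, so it must be lowered by hand.
- knob (a point): Centre of the red ball knob, 24 mm in diameter, at the end of the handle, 52 mm from the bolt axis; the handle is a steel rod 10 mm thick. With the handle down the knob is 32 mm above the deck, with nothing but the deck below it and room for fingers on both sides (along y). Its axes turn with the handle.
- guide: Slotted plate standing on the deck along the bolt, 26 to 34 mm in front of its axis, between bolt and knob; origin and axes are the box's. Two upward-open notches, each 14 mm wide for the 10 mm handle rod, 12 mm deep, and a flat-topped tooth between: the handle clears it from 0.43 rad up. It bends if pressed with over 30 N (about 17 N down on the knob).
- near_notch (a point): Middle of the floor of the near notch, in the grey plate, where the handle starts (bolt travel 0 to 0.004). The far notch is in the orange catch piece clamped on the plate, adjusted differently on each box and not measured: its middle is 35 to 51 mm from this point along box +y (bolt travel 0.037 to 0.053); the handle goes down only within 2 mm of it. Beyond it the catch is high again.
- jar: Small amber jar, 44 mm wide, 55 mm high, standing on the deck behind the bolt. Origin under its middle. Bystander.
- amber: Amber bottle with blue cap, 72 mm wide, 160 mm high, on the bench. Origin under its middle. Bystander.
- wash: White bottle with red cap, 68 mm wide, 150 mm high, on the bench. Origin under its middle. Bystander.
- beaker: Glass beaker, 70 mm wide, 90 mm high. Origin under its middle. Bystander.
- spatula: Spatula lying on the bench, 180 mm long. Bystander.
- cork: Cork flask ring, 100 mm wide, 30 mm high. Origin under its middle. Bystander.
- vialjar: Clear jar with green cap, 52 mm wide, 70 mm high. Origin under its middle. Bystander.

How it is judged:
On the way, in this order (a step that is already met when the one before it is completed fails the run):
1. the cover is fully shut (within 4 mm) (value of joint cover below 0.004 m), for 0.2 s.
2. with the cover shut, the handle is lifted clear of its notch (value of joint handle above 0.38 rad and value of joint cover below 0.004 m), for 0.1 s.
At the end, for the whole second after the job is handed in: The cover is shut within 4 mm, the bolt is through the lug (travel over 33 mm) and the handle lies down in the far notch (angle under 0.12 rad), at rest (value of joint cover below 0.004 m and value of joint rod above 0.033 m and value of joint handle below 0.12 rad and velocity of joint rod below 0.005 m/s and velocity of joint handle below 0.05 rad/s); the robot touches nothing.
It fails at once if the slotted plate is pressed with more than 30 N (contact force between guide and anything else above 30 N).
It fails at once if a bystander on the bench is moved more than 30 mm (distance of any of amber, wash, beaker, spatula, cork, vialjar, jar from where it was at the start of the episode above 0.03 m).
It also fails if it takes over 72 s, if anything falls off the work surface, if the arm or the gripper's body presses on something with over 40 N, if the wrist force passes 120 N, or if a joint passes its speed limit or range.

## Working session

There is one attempt and no reset: what is moved stays moved. The work goes in short steps, Python scripts to look and compute and a shell command to move; the robot and the scene stay as the last step left them, time stands still between calls to the robot, and variables do not carry over. Pictures are saved under pics/ and viewed, at most 10 in all, crops included, and the job is handed in when it is done.

```bash
mkdir -p pics; python3 - <<'E'
from station import robot
import cv2
for n in("side","top"):
    p=robot.camera_params(n);print(n,p["K"].tolist(),p["R"].tolist(),p["t"].tolist())
    cv2.imwrite(f"pics/{n}0.png",robot.camera(n)[:,:,::-1])
s=robot.read_state();print(s)
E
```

```text
side [[405.8122229663736, 0.0, 277.5095961976097], [0.0, 405.8122229663736, 207.74352328613512], [0.0, 0.0, 1.0]] [[-0.8816021582034377, -0.4719594440826955, 0.005649583364630854], [-0.3547268267701406, 0.6546251176609291, -0.667558861597239], [0.3113623500371032, -0.5905253918914647, -0.7445355925077085]] [0.4240267436107385, 0.2578424851662949, 1.1172984825690695]
top [[423.4705653661937, 0.0, 288.7528095733893], [0.0, 423.4705653661937, 206.39535180328528], [0.0, 0.0, 1.0]] [[-0.010665626912289826, -0.9997792592727126, -0.018101854343513954], [-0.9826661366468129, 0.013830247633275141, -0.18486748805030395], [0.1850770333947322, 0.015816351618127476, -0.9825967304704901]] [0.023619312231198227, 0.5197921312505039, 1.2834622444695003]
{'time_s': 0.1, 'joint_pos': array([-1.29039585e+00,  1.31088783e-01,  1.48916902e+00, -2.68197638e-05,
        1.52298922e+00, -8.53819580e-02]), 'joint_vel': array([ 0.00012411, -0.00199603, -0.00466528,  0.00044033,  0.00068849,
        0.00093   ]), 'effort': array([ 1.08590240e-03, -5.61338961e+01, -4.93095160e+01,  7.69633474e-02,
        2.91636674e-02, -2.90236665e-05]), 'tcp_pos': array([ 0.21448764, -0.55980554,  0.21769121]), 'tool_rot': array([ 9.83321513e-01,  1.81873905e-01, -9.38609733e-05, -8.21953045e-04]), 'contact_force': array([-0.17020643,  0.15079617,  0.78938223]), 'wrist_torque': array([-0.0155865 ,  0.01973772, -0.00495262]), 'gripper_force': 0.0, 'finger_gap': 0.0929573008858544}
```

View pics/top0.png

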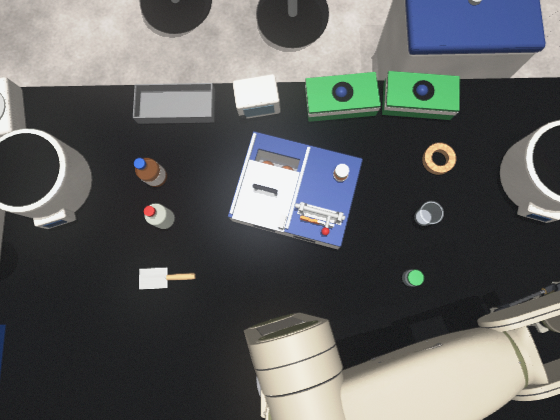

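View pics/side0.png

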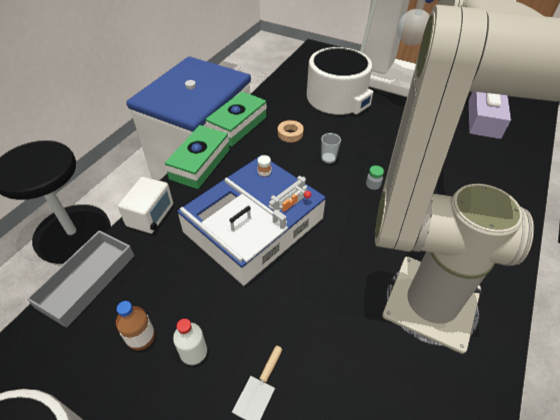

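Top view: box around (297,190), with the cover bar at (265,188), the red knob at (326,231) and the bolt near (320,213). Side view: knob at (308,195), bar at (240,214). I'll enlarge both.

```bash
python3 - <<'E'
import cv2
a=cv2.imread("pics/top0.png")[125:255,225:370];b=cv2.imread("pics/side0.png")[150:285,175:330]
cv2.imwrite("pics/t1.png",cv2.resize(a,None,fx=4.5,fy=4.5,interpolation=2))
cv2.imwrite("pics/s1.png",cv2.resize(b,None,fx=4.4,fy=4.4,interpolation=2))
E
```

```text
(no output)
```

View pics/t1.png

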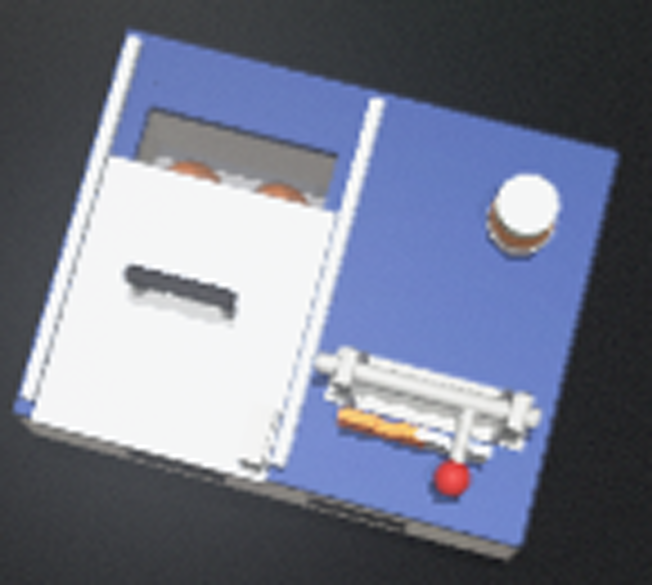

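View pics/s1.png

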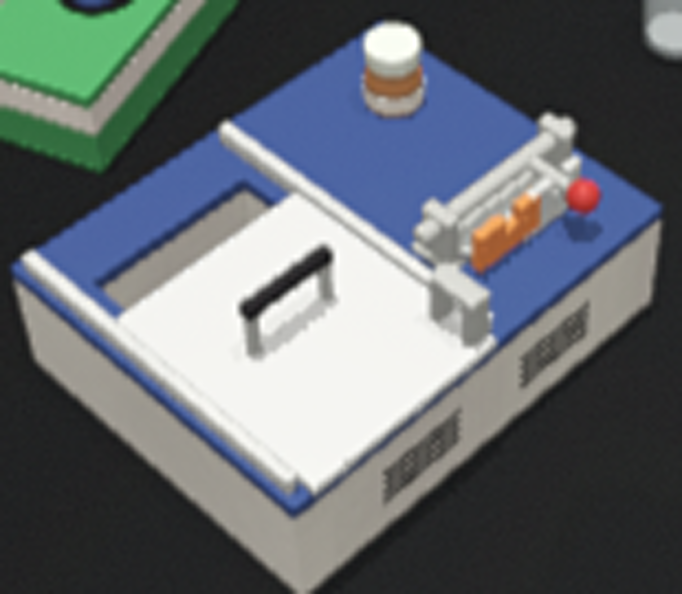

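The top crop shows deck corners at (130,30), (618,152), (518,545) and (18,408), the knob at (452,478) and the bar middle at (182,288). The side crop shows deck corners at (15,268), (385,25), (660,210) and (300,512), the knob at (583,195), the bar at (286,282), and the notch in the orange piece at about (515,215).

```bash
cat > h.py <<'E'
import numpy as np
from station import robot
from scipy.optimize import least_squares
from scipy.spatial.transform import Rotation as Ro
P={n:robot.camera_params(n) for n in("top","side")}
def proj(n,X):
    p=P[n];c=np.atleast_2d(X)@np.array(p["R"]).T+p["t"];u=c@np.array(p["K"]).T;return u[:,:2]/u[:,2:]
def tri(a,b): return least_squares(lambda X:np.r_[proj("top",X)[0]-a,proj("side",X)[0]-b],[.6,0,.1]).x
T=lambda q:np.array(q)/4.5+[225,125]-.4
S=lambda q:np.array(q)/4.4+[175,150]-.4
def w2b(p,X): c,s=np.cos(p[2]),np.sin(p[2]);d=np.array(X)[:2]-p[:2];return np.array([c*d[0]+s*d[1],-s*d[0]+c*d[1],X[2]])
def b2w(p,X): c,s=np.cos(p[2]),np.sin(p[2]);return np.array([p[0]+c*X[0]-s*X[1],p[1]+s*X[0]+c*X[1],X[2]])
E
python3 - <<'E'
from h import *
C=[[.14,.175,.1],[.14,-.175,.1],[-.14,-.175,.1],[-.14,.175,.1]]
t=T([[130,30],[618,152],[518,545],[18,408]]);s=S([[15,268],[385,25],[660,210],[300,512]])
f=lambda p:np.r_[proj("top",[b2w(p,c) for c in C])-t,proj("side",[b2w(p,c) for c in C])-s].ravel()
r=least_squares(f,[.5,0,-.2]);p=r.x;print("box",p,r.fun.round(1))
for n,a,b in(("knob",(452,478),(583,195)),("bar",(182,286),(286,281)),("barL",(130,272),(247,308)),("barR",(232,300),(325,255))):
    X=tri(T(a),S(b));print(n,X.round(4),"box",w2b(p,X).round(4))
np.save("box.npy",p)
E
```

```text
box [ 0.56915088 -0.00478517 -0.27440615] [-0.5  0.   0.2  0.3  0.7  0.9 -1.1  1.3 -0.8 -0.4 -0.7 -0.8  1.  -0.9
 -1.3 -0.7]
knob [ 0.4302 -0.0891  0.132 ] box [-0.1109 -0.1188  0.132 ]
bar [0.5564 0.0845 0.1496] box [-0.0365  0.0824  0.1496]
barL [0.5646 0.1178 0.1534] box [-0.0376  0.1167  0.1534]
barR [0.5471 0.0521 0.1473] box [-0.0366  0.0487  0.1473]
```

```bash
cat >> h.py <<'E'
box=np.load("box.npy")
def go(bx,yaw=True):
    "shift in tool axes from measured pose to a box-frame target, and turn needed"
    s=robot.read_state();M=Ro.from_quat(s["tool_rot"]).as_matrix()
    d=M.T@(b2w(box,bx)-s["tcp_pos"]);turn=np.arctan2(M[1,0],M[0,0])-box[2]
    print("shift",d.round(4),"turn",round(turn,4),"now box",w2b(box,s["tcp_pos"]).round(4),"F_box",w2b(np.r_[0,0,box[2]],s["contact_force"]).round(1),"t",s["time_s"])
E
python3 - <<'E'
from h import *
go([-.085,.0824,.2]);print(b2w(box,[-.085,.0824,.2]))
def onplane(q,x):
    o=proj("side",[0,0,0])
    g=lambda v:proj("side",b2w(box,[x,v[0],v[1]]))[0]-S(q)
    return least_squares(g,[-.08,.135]).x
for q in((517,222),(520,208),(538,198),(475,235)):print(q,onplane(q,-.034).round(4))
E
```

```text
shift [ 0.5108 -0.5083  0.0186] turn 0.6402 now box [-0.191  -0.6304  0.2177] F_box [-0.2  0.1  0.8] t 0.1
[0.50965941 0.09756485 0.2       ]
(517, 222) [-0.1422  0.0295]
(520, 208) [-0.1449  0.0426]
(538, 198) [-0.165   0.0382]
(475, 235) [-0.0963  0.0511]
```

```bash
python3 - <<'E'
from h import *
Si=lambda X:((proj("side",b2w(box,X))[0]+.4-[175,150])*4.4).round()
Ti=lambda X:((proj("top",b2w(box,X))[0]+.4-[225,125])*4.5).round()
for X in([-.034,-.07,.139],[-.034,-.08,.139],[-.034,-.1188,.139],[-.112,-.1188,.132],[-.06,-.1188,.132]):print(X,Si(X),Ti(X))
E
```

```text
[-0.034, -0.07, 0.139] [450. 168.] [409. 345.]
[-0.034, -0.08, 0.139] [461. 160.] [424. 349.]
[-0.034, -0.1188, 0.139] [499. 132.] [482. 364.]
[-0.112, -0.1188, 0.132] [584. 196.] [452. 480.]
[-0.06, -0.1188, 0.132] [527. 158.] [471. 404.]
```

Careful with the scale: shifts go in shares of 0.6 m and turns go in shares of pi/2 rad. That gives: -0.33 m / 0.6 = -0.55, -0.3 m / 0.6 = -0.5, 0.64 rad / 1.5708 = 0.4074.

```bash
echo '[0.093, 0.0617, -0.0617, 0, 0.0764, 0.093, 0.1233, -0.1233, 0, 0.1528, 0.093, 0.1833, -0.1833, 0, 0.2292, 0.06, 0.25, -0.25, 0, 0.3056, 0.03, 0.3, -0.3, 0, 0.382, 0, 0.35, -0.35, 0, 0.4074, 0, 0.4, -0.4, 0, 0.4074, 0, 0.45, -0.45, 0, 0.4074, 0, 0.5, -0.5, 0, 0.4074, 0, 0.55, -0.55, 0, 0.4074]' > m.json && python3 -m creep m.json && python3 -c "from h import *;go([-.085,.0824,.2])"
```

```text
time_s: 0.93
tcp_pos: [0.3837, -0.1795, 0.2184]
tool_rot: [0.991, -0.137, 0.0, -0.0]
contact_force: [1.4, -0.3, 0.8]
finger_gap: 0.0508
gripper_force: 0.0
shift [ 0.0461 -0.3008  0.0184] turn -0.0002 now box [-0.1312 -0.2184  0.2184] F_box [1.4 0.1 0.8] t 0.9333
```

Scaled: -0.3 m / 0.6 = -0.5, -0.28 m / 0.6 = -0.4667.

```bash
python3 - <<'E'
from h import *
for q in((517,222),(520,208),(510,218),(538,198),(475,235)):
    g=lambda v:proj("side",b2w(box,[-.094,v[0],v[1]]))[0]-S(q)
    print(q,least_squares(g,[-.08,.135]).x.round(4))
E
echo '[0, 0.0167, -0.0667, 0, 0, 0, 0.0333, -0.1333, 0, 0, 0, 0.05, -0.2, 0, 0, 0, 0.0667, -0.2667, 0, 0, 0, 0.0767, -0.3333, 0.03, 0, 0, 0.0767, -0.4, 0.03, 0, 0, 0.0767, -0.4667, 0.0667, 0, 0, 0.0767, -0.5, 0.1167, 0, 0, 0.0767, -0.5, 0.1433, 0, 0, 0.0767, -0.5, 0.1433, 0]' > m.json && python3 -m creep m.json && python3 -c "from h import *;go([-.060,.0824,.132])"
```

```text
(517, 222) [-0.072   0.1285]
(520, 208) [-0.0744  0.1403]
(510, 218) [-0.0647  0.138 ]
(538, 198) [-0.0925  0.1363]
(475, 235) [-0.0307  0.1478]
time_s: 1.77
tcp_pos: [0.5056, 0.0961, 0.1274]
tool_rot: [0.991, -0.135, -0.004, 0.001]
contact_force: [-1.4, -0.1, -0.6]
finger_gap: 0.0005
gripper_force: 0.0
shift [ 0.0285 -0.0024 -0.0048] turn 0.0032 now box [-0.0885  0.0799  0.1274] F_box [-1.3 -0.5 -0.6] t 1.7667
```

Scaled: 0.075 m / 0.6 = 0.125, 0.04 m / 0.6 = 0.0667.

```bash
echo '[0, 0.0333, 0, -0.0083, 0, 0, 0.05, 0, -0.0083, 0, 0, 0.0667, 0, -0.0083, 0, 0, 0.0833, 0, -0.0083, 0, 0, 0.1, 0, -0.0083, 0, 0, 0.1167, 0, -0.0083, 0, 0, 0.125, 0, -0.0083, 0, 0, 0.125, 0, -0.0083, 0]' > m.json && python3 -m creep m.json && python3 -c "from h import *;go([-.060,.0824,.132])"
```

```text
time_s: 2.43
tcp_pos: [0.5827, 0.0734, 0.1388]
tool_rot: [0.991, -0.137, 0.001, -0.0]
contact_force: [0.2, -0.3, -0.5]
finger_gap: 0.0005
gripper_force: 0.0
shift [-0.0519 -0.0034  0.0067] turn -0.0013 now box [-0.0082  0.079   0.1388] F_box [ 0.3 -0.2 -0.5] t 2.4333
```

Scaled: 0.016 m / 0.6 = 0.0267, 0.012 m / 0.6 = 0.02.

```bash
echo '[0, 0.0067, 0, 0.0067, 0, 0, 0.0133, 0, 0.0067, 0, 0, 0.02, 0, 0.0067, 0, 0, 0.0267, 0, 0.0067, 0]' > m.json && python3 -m creep m.json && python3 -c "from h import *;go([-.060,.0824,.132])
import cv2;cv2.imwrite('pics/s2.png',cv2.resize(robot.camera('side')[130:290,165:345,::-1],None,fx=3.6,fy=3.6,interpolation=2))"
```

```text
time_s: 2.77
tcp_pos: [0.5965, 0.0699, 0.1333]
tool_rot: [0.991, -0.137, -0.001, 0.0]
contact_force: [-5.0, 0.4, 2.2]
finger_gap: 0.0006
gripper_force: 1.9
shift [-0.0661 -0.0031  0.0014] turn 0.0002 now box [0.0061 0.0793 0.1333] F_box [-4.9 -1.   2.2] t 2.7667
```

View pics/s2.png

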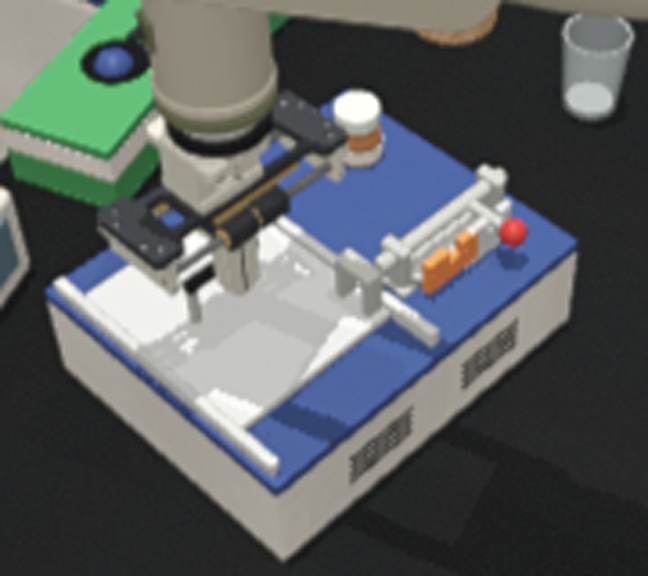

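The fingers at (235,265) are behind the bar, and the lug at (360,280) nearly lines up with the bolt end at (395,265). I'll keep pushing gently to the stop.

Scaled: 0.006 m / 0.6 = 0.01, 0.004 m / 0.6 = 0.0067.

```bash
echo '[0, 0.0033, 0, 0, 0, 0, 0.0067, 0, 0, 0, 0, 0.01, 0, 0, 0, 0, 0.01, 0, 0, 0]' > m.json && python3 -m creep m.json && python3 -c "from h import *;go([-.060,.0824,.132])"
```

```text
time_s: 3.15
tcp_pos: [0.5968, 0.0698, 0.1334]
tool_rot: [0.991, -0.136, -0.007, 0.0]
contact_force: [-35.6, 4.7, 21.8]
finger_gap: 0.0005
gripper_force: 18.1
shift [-0.0664 -0.0032  0.0022] turn 0.0011 now box [0.0064 0.0793 0.1334] F_box [-35.5  -5.2  21.8] t 3.15
```

Scaled: 0.198 m / 0.6 = 0.33, -0.072 m / 0.6 = -0.12.

```bash
echo '[0, -0.0333, 0, 0, 0, 0, -0.0833, 0, 0, 0, 0, -0.1333, 0.0167, -0.05, 0, 0.05, -0.1833, 0.05, -0.12, 0, 0.05, -0.21, 0.1167, -0.12, 0, 0.05, -0.21, 0.1833, -0.12, 0, 0.05, -0.21, 0.25, -0.12, 0, 0.05, -0.21, 0.3, -0.12, 0, 0.05, -0.21, 0.33, -0.12, 0, 0.05, -0.21, 0.33, -0.12, 0]' > m.json && python3 -m creep m.json && python3 -c "from h import *;go([-.113,-.1188,.117])
import cv2;cv2.imwrite('pics/t3.png',cv2.resize(robot.camera('top')[125:255,225:370,::-1],None,fx=4.5,fy=4.5,interpolation=2))"
```

```text
time_s: 3.98
tcp_pos: [0.4273, -0.0914, 0.2062]
tool_rot: [0.99, -0.139, 0.001, 0.001]
contact_force: [0.1, 0.5, 0.2]
finger_gap: 0.0424
gripper_force: 0.0
shift [-0.0002 -0.0031  0.0892] turn -0.0038 now box [-0.1131 -0.1218  0.2062] F_box [-0.   0.5  0.2] t 3.9833
```

View pics/t3.png

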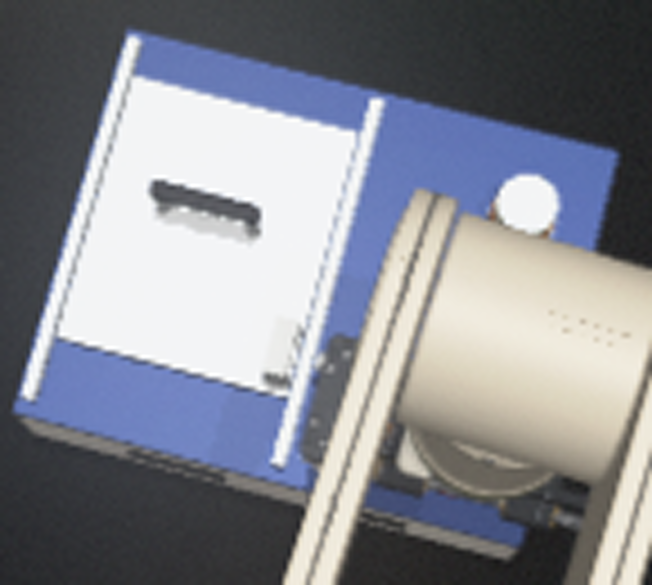

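The cover is shut: the well is covered and the bar is now at (205,205). Next I lower over the knob.

Scaled: 0.088 m / 0.6 = 0.1467, -0.003 m / 0.6 = -0.005.

```bash
echo '[0.05, 0, -0.005, 0.05, 0, 0.05, 0, -0.005, 0.0917, 0, 0.05, 0, -0.005, 0.125, 0, 0.05, 0, -0.005, 0.1467, 0, 0.05, 0, -0.005, 0.1467, 0]' > m.json && python3 -m creep m.json && python3 -c "from h import *;go([-.113,-.1188,.117])
import cv2;cv2.imwrite('pics/s4.png',cv2.resize(robot.camera('side')[150:240,250:345,::-1],None,fx=6,fy=6,interpolation=2))"
```

```text
time_s: 4.45
tcp_pos: [0.4268, -0.0832, 0.1143]
tool_rot: [0.991, -0.136, -0.002, -0.001]
contact_force: [-0.2, -0.1, -0.8]
finger_gap: 0.05
gripper_force: 0.0
shift [ 0.0027  0.0047 -0.0027] turn 0.0013 now box [-0.1158 -0.1141  0.1143] F_box [-0.2 -0.1 -0.8] t 4.45
```

View pics/s4.png

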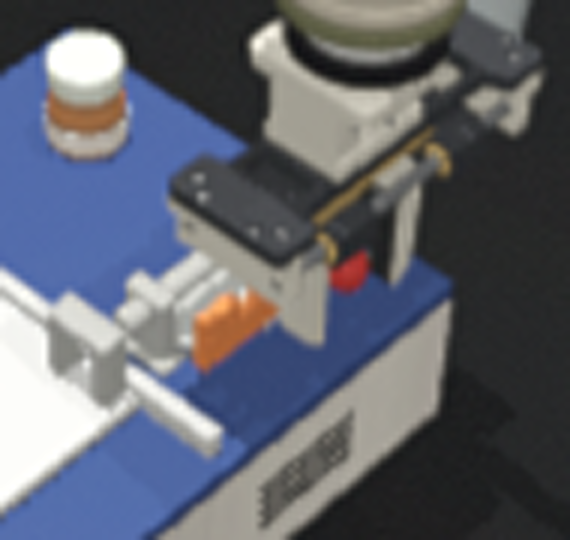

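The knob (350,270) sits between the fingers. I'll centre on it and close in stages.

Scaled: 0.0045 m / 0.6 = 0.0075, -0.003 m / 0.6 = -0.005.

```bash
echo '[0.045, 0.0017, 0.0075, -0.005, 0, 0.034, 0.0017, 0.0075, -0.005, 0, 0.03, 0.0017, 0.0075, -0.005, 0, 0.03, 0.0017, 0.0075, -0.005, 0, 0.03, 0.0017, 0.0075, -0.005, 0]' > m.json && python3 -m creep m.json && python3 -c "from h import *;go([-.113,-.1188,.117])"
echo '[0.027, 0, 0, 0, 0, 0.027, 0, 0, 0, 0, 0.026, 0, 0, 0, 0, 0.026, 0, 0, 0, 0]' > m.json && python3 -m creep m.json  && python3 -c "from h import *;go([-.113,-.1188,.117])"
```

```text
time_s: 4.92
tcp_pos: [0.4287, -0.0897, 0.1214]
tool_rot: [0.991, -0.137, 0.001, 0.0]
contact_force: [-1.5, 0.9, -0.8]
finger_gap: 0.0305
gripper_force: 0.0
shift [-0.0008 -0.001   0.0044] turn 0.0 now box [-0.1122 -0.1198  0.1214] F_box [-1.7  0.4 -0.8] t 4.9167
time_s: 5.25
tcp_pos: [0.4281, -0.0896, 0.1206]
tool_rot: [0.991, -0.137, -0.0, -0.0]
contact_force: [0.3, -0.0, -0.3]
finger_gap: 0.0262
gripper_force: 0.2
shift [-0.0002 -0.001   0.0036] turn 0.0002 now box [-0.1128 -0.1198  0.1206] F_box [ 0.3  0.1 -0.3] t 5.25
```

Scaled: 0.003 m / 0.6 = 0.005.

```bash
echo '[0.026, 0, 0, 0.005, 0, 0.025, 0, 0, 0.005, 0, 0.025, 0, 0, 0.005, 0, 0.0235, 0, 0, 0.005, 0, 0.0235, 0, 0, 0.005, 0]' > m.json && python3 -m creep m.json  && python3 -c "from h import *;go([-.113,-.1188,.117])"
```

```text
time_s: 5.67
tcp_pos: [0.4282, -0.0893, 0.1175]
tool_rot: [0.991, -0.137, 0.0, -0.0]
contact_force: [1.4, 2.9, -1.0]
finger_gap: 0.0238
gripper_force: 1.9
shift [-0.0003 -0.0007  0.0005] turn 0.0003 now box [-0.1127 -0.1195  0.1175] F_box [ 0.5  3.2 -1. ] t 5.6667
```

Scaled: -0.0007 m / 0.6 = -0.0012.

```bash
echo '[0.023, 0, -0.0012, 0, 0, 0.022, 0, -0.0012, 0, 0, 0.022, 0, -0.0012, 0, 0]' > m.json && python3 -m creep m.json  && python3 -c "from h import *;go([-.113,-.1188,.117])"
```

```text
time_s: 5.92
tcp_pos: [0.4283, -0.0891, 0.1176]
tool_rot: [0.991, -0.137, -0.0, 0.0]
contact_force: [0.9, 0.1, -2.2]
finger_gap: 0.0227
gripper_force: 18.4
shift [-0.0003 -0.0005  0.0006] turn 0.0002 now box [-0.1127 -0.1193  0.1176] F_box [ 0.8  0.3 -2.2] t 5.9167
```

Scaled: -0.0272 m / 0.6 = -0.0453, -0.0226 m / 0.6 = -0.0377.

```bash
echo '[0.022, 0, 0, -0.0067, 0, 0.022, 0.001, 0, -0.013, 0, 0.022, 0.0022, 0, -0.0192, 0, 0.022, 0.0038, 0, -0.0257, 0, 0.022, 0.0067, 0, -0.0317, 0, 0.022, 0.0087, 0, -0.0377, 0, 0.022, 0.0128, 0, -0.0453, 0, 0.022, 0.0128, 0, -0.0453, 0, 0.022, 0.0128, 0, -0.0453, 0]' > m.json && python3 -m creep m.json  && python3 -c "from h import *;go([-.113,-.1188,.117])"
```

```text
time_s: 6.67
tcp_pos: [0.4359, -0.0912, 0.1454]
tool_rot: [0.991, -0.137, 0.0, 0.0]
contact_force: [-4.8, -0.2, 1.9]
finger_gap: 0.0226
gripper_force: 18.5
shift [-0.0082 -0.0004  0.0284] turn 0.0002 now box [-0.1048 -0.1192  0.1454] F_box [-4.6 -1.5  1.9] t 6.6667
```

Scaled: -0.045 m / 0.6 = -0.075, -0.041 m / 0.6 = -0.0683.

```bash
echo '[0.022, 0, -0.0083, 0, 0, 0.022, 0, -0.0183, 0, 0, 0.022, 0, -0.0283, 0, 0, 0.022, 0, -0.0383, 0, 0, 0.022, 0, -0.0483, 0, 0, 0.022, 0, -0.0583, 0, 0, 0.022, 0, -0.0683, 0, 0, 0.022, 0, -0.075, 0, 0, 0.022, 0, -0.075, 0, 0, 0.022, 0, -0.075, 0, 0]' > m.json && python3 -m creep m.json  && python3 -c "from h import *;go([-.113,-.1188,.117])
import cv2;cv2.imwrite('pics/s5.png',cv2.resize(robot.camera('side')[150:240,250:345,::-1],None,fx=6,fy=6,interpolation=2))"
```

```text
time_s: 7.5
tcp_pos: [0.448, -0.0469, 0.1448]
tool_rot: [0.991, -0.136, -0.0, -0.001]
contact_force: [-2.9, 3.7, 1.8]
finger_gap: 0.0229
gripper_force: 18.5
shift [-0.0078  0.0454  0.0278] turn 0.001 now box [-0.1052 -0.0734  0.1448] F_box [-3.8  2.8  1.8] t 7.5
```

View pics/s5.png

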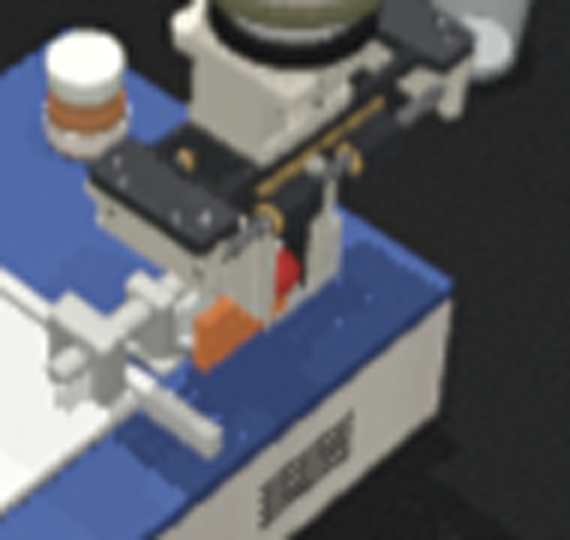

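The bolt end at (65,360) is through the lug and the knob is held at (288,270). Next I probe downwards gently.

Scaled: 0.0075 m / 0.6 = 0.0125, 0.0055 m / 0.6 = 0.0092.

```bash
echo '[0.022, -0.0025, 0, 0.005, 0, 0.022, -0.005, 0, 0.0092, 0, 0.022, -0.0058, 0, 0.0108, 0, 0.022, -0.0065, 0, 0.0125, 0, 0.022, -0.0065, 0, 0.0125, 0]' > m.json && python3 -m creep m.json  && python3 -c "from h import *;go([-.113,-.1188,.117])"
```

```text
time_s: 7.97
tcp_pos: [0.4446, -0.0465, 0.1376]
tool_rot: [0.991, -0.137, 0.001, -0.0]
contact_force: [0.8, 4.1, 0.9]
finger_gap: 0.0229
gripper_force: 18.5
shift [-0.0045  0.0449  0.0205] turn 0.0002 now box [-0.1085 -0.0739  0.1376] F_box [-0.3  4.2  0.9] t 7.9667
```

Scaled: 0.0015 m / 0.6 = 0.0025, 0.001 m / 0.6 = 0.0017.

```bash
echo '[0.022, -0.0007, 0, 0.0017, 0, 0.022, -0.001, 0, 0.0025, 0, 0.022, -0.001, 0, 0.0025, 0]' > m.json && python3 -m creep m.json  && python3 -c "from h import *;go([-.113,-.1188,.117])"
echo '[0.022, -0.0007, 0, 0.0017, 0, 0.022, -0.001, 0, 0.0025, 0, 0.022, -0.001, 0, 0.0025, 0]' > m.json && python3 -m creep m.json  && python3 -c "from h import *;go([-.113,-.1188,.117])"
```

```text
time_s: 8.22
tcp_pos: [0.4442, -0.0465, 0.1362]
tool_rot: [0.991, -0.137, 0.001, -0.0]
contact_force: [1.4, 3.7, 4.1]
finger_gap: 0.023
gripper_force: 18.5
shift [-0.0041  0.0448  0.0192] turn 0.0002 now box [-0.109  -0.074   0.1362] F_box [0.3 3.9 4.1] t 8.2167
time_s: 8.47
tcp_pos: [0.4439, -0.0463, 0.135]
tool_rot: [0.991, -0.137, 0.001, -0.0]
contact_force: [0.9, 4.5, 4.9]
finger_gap: 0.0228
gripper_force: 18.5
shift [-0.0037  0.0449  0.0179] turn 0.0002 now box [-0.1093 -0.074   0.135 ] F_box [-0.4  4.5  4.9] t 8.4667
```

Scaled: 0.0015 m / 0.6 = 0.0025, 0.001 m / 0.6 = 0.0017.

```bash
echo '[0.022, -0.0005, 0, 0.0017, 0, 0.022, -0.0008, 0, 0.0025, 0, 0.022, -0.0008, 0, 0.0025, 0]' > m.json && python3 -m creep m.json  && python3 -c "from h import *;go([-.113,-.1188,.117])"
```

```text
time_s: 8.72
tcp_pos: [0.4436, -0.0462, 0.1338]
tool_rot: [0.991, -0.137, 0.001, -0.0]
contact_force: [0.4, 4.5, 6.7]
finger_gap: 0.0226
gripper_force: 18.5
shift [-0.0034  0.0449  0.0168] turn 0.0003 now box [-0.1096 -0.0739  0.1338] F_box [-0.9  4.5  6.7] t 8.7167
```

```bash
for i in 1 2; do echo '[0.022, 0, -0.0008, 0, 0, 0.022, 0, -0.0017, 0, 0, 0.022, 0, -0.0017, 0, 0]' > m.json && python3 -m creep m.json  && python3 -c "from h import *;go([-.113,-.1188,.117])"; done
```

```text
time_s: 8.97
tcp_pos: [0.4437, -0.0457, 0.1337]
tool_rot: [0.991, -0.137, 0.001, 0.0]
contact_force: [1.0, 2.9, 6.1]
finger_gap: 0.0229
gripper_force: 18.5
shift [-0.0034  0.0454  0.0167] turn 0.0001 now box [-0.1096 -0.0734  0.1337] F_box [0.2 3.1 6.1] t 8.9667
time_s: 9.22
tcp_pos: [0.4436, -0.0449, 0.1331]
tool_rot: [0.991, -0.137, 0.001, 0.001]
contact_force: [2.6, -0.9, 2.6]
finger_gap: 0.0225
gripper_force: 18.5
shift [-0.0031  0.0462  0.0162] turn -0.0 now box [-0.11   -0.0726  0.1331] F_box [ 2.7 -0.2  2.6] t 9.2167
```

Scaled: 0.0015 m / 0.6 = 0.0025, 0.001 m / 0.6 = 0.0017.

```bash
echo '[0.022, -0.0005, -0.0005, 0.0017, 0, 0.022, -0.0007, -0.0008, 0.0025, 0, 0.022, -0.0007, -0.0008, 0.0025, 0]' > m.json && python3 -m creep m.json  && python3 -c "from h import *;go([-.113,-.1188,.117])"
```

```text
time_s: 9.47
tcp_pos: [0.443, -0.0439, 0.1311]
tool_rot: [0.991, -0.137, 0.0, 0.0]
contact_force: [4.3, -1.5, 0.8]
finger_gap: 0.0225
gripper_force: 18.5
shift [-0.0022  0.0469  0.0141] turn 0.0001 now box [-0.1108 -0.0719  0.1311] F_box [ 4.6 -0.2  0.8] t 9.4667
```

Scaled: 0.002 m / 0.6 = 0.0033, 0.001 m / 0.6 = 0.0017.

```bash
for i in 1 2; do echo '[0.022, 0, 0, 0.0017, 0, 0.022, 0, 0, 0.0033, 0, 0.022, 0, 0, 0.0033, 0]' > m.json && python3 -m creep m.json  && python3 -c "from h import *;go([-.113,-.1188,.117])"; done
```

```text
time_s: 9.72
tcp_pos: [0.4425, -0.0436, 0.1288]
tool_rot: [0.991, -0.137, -0.0, -0.0]
contact_force: [2.3, -0.1, 0.9]
finger_gap: 0.0229
gripper_force: 18.5
shift [-0.0016  0.0472  0.0119] turn 0.0002 now box [-0.1114 -0.0716  0.1288] F_box [2.3 0.6 0.9] t 9.7167
time_s: 9.97
tcp_pos: [0.4422, -0.0434, 0.1268]
tool_rot: [0.991, -0.137, -0.001, -0.0]
contact_force: [-1.9, 0.4, 1.1]
finger_gap: 0.0231
gripper_force: 18.5
shift [-0.0013  0.0472  0.0098] turn 0.0003 now box [-0.1117 -0.0716  0.1268] F_box [-1.9 -0.2  1.1] t 9.9667
```

```bash
for i in 1 2; do echo '[0.022, -0.0003, 0, 0.0017, 0, 0.022, -0.0005, 0, 0.0033, 0, 0.022, -0.0008, 0, 0.005, 0, 0.022, -0.0008, 0, 0.005, 0]' > m.json && python3 -m creep m.json  && python3 -c "from h import *;go([-.113,-.1188,.117])"; done
```

```text
time_s: 10.3
tcp_pos: [0.4421, -0.0434, 0.1239]
tool_rot: [0.991, -0.137, -0.0, -0.0]
contact_force: [-1.5, 1.4, 0.3]
finger_gap: 0.0231
gripper_force: 18.5
shift [-0.0011  0.0472  0.0069] turn 0.0003 now box [-0.1119 -0.0716  0.1239] F_box [-1.8  1.   0.3] t 10.3
time_s: 10.63
tcp_pos: [0.442, -0.0434, 0.1211]
tool_rot: [0.991, -0.137, 0.0, -0.0]
contact_force: [-0.4, 0.8, 0.3]
finger_gap: 0.023
gripper_force: 18.5
shift [-0.001   0.0472  0.0041] turn 0.0002 now box [-0.112  -0.0716  0.1211] F_box [-0.6  0.7  0.3] t 10.6333
```

Scaled: 0.0018 m / 0.6 = 0.003, 0.001 m / 0.6 = 0.0017.

```bash
for i in 1 2 3; do echo '[0.022, 0, 0, 0.0017, 0, 0.022, 0, 0, 0.003, 0, 0.022, 0, 0, 0.003, 0]' > m.json && python3 -m creep m.json  && python3 -c "from h import *;go([-.113,-.1188,.117])"; done
```

```text
time_s: 10.88
tcp_pos: [0.442, -0.0434, 0.1194]
tool_rot: [0.991, -0.137, 0.0, -0.0]
contact_force: [-0.3, 1.5, 1.3]
finger_gap: 0.0226
gripper_force: 18.5
shift [-0.0011  0.0472  0.0024] turn 0.0002 now box [-0.112  -0.0716  0.1194] F_box [-0.7  1.4  1.3] t 10.8833
time_s: 11.13
tcp_pos: [0.442, -0.0434, 0.1176]
tool_rot: [0.991, -0.137, 0.0, -0.0]
contact_force: [0.0, 1.5, 0.8]
finger_gap: 0.0229
gripper_force: 18.5
shift [-0.0011  0.0472  0.0006] turn 0.0002 now box [-0.1119 -0.0716  0.1176] F_box [-0.4  1.4  0.8] t 11.1333
time_s: 11.38
tcp_pos: [0.442, -0.0434, 0.1158]
tool_rot: [0.991, -0.137, 0.0, -0.0]
contact_force: [-0.1, 1.1, 0.9]
finger_gap: 0.0224
gripper_force: 18.5
shift [-0.0011  0.0472 -0.0012] turn 0.0002 now box [-0.1119 -0.0716  0.1158] F_box [-0.4  1.   0.9] t 11.3833
```

Scaled: 0.001 m / 0.6 = 0.0017, 0.0005 m / 0.6 = 0.0008.

```bash
for i in 1 2; do echo '[0.022, 0, 0, 0.0008, 0, 0.022, 0, 0, 0.0017, 0, 0.022, 0, 0, 0.0017, 0]' > m.json && python3 -m creep m.json  && python3 -c "from h import *;go([-.113,-.1188,.117])"; done
```

```text
time_s: 11.63
tcp_pos: [0.4421, -0.0434, 0.1152]
tool_rot: [0.991, -0.137, 0.0, 0.0]
contact_force: [0.0, 1.4, 4.6]
finger_gap: 0.023
gripper_force: 18.5
shift [-0.0012  0.0472 -0.0018] turn 0.0002 now box [-0.1118 -0.0716  0.1152] F_box [-0.3  1.4  4.6] t 11.6333
time_s: 11.88
tcp_pos: [0.4422, -0.0434, 0.1146]
tool_rot: [0.991, -0.137, 0.0, 0.0]
contact_force: [-2.5, 1.3, 7.9]
finger_gap: 0.023
gripper_force: 18.5
shift [-0.0013  0.0472 -0.0024] turn 0.0002 now box [-0.1117 -0.0716  0.1146] F_box [-2.7  0.6  7.9] t 11.8833
```

Scaled: -0.14 m / 0.6 = -0.2333, -0.12 m / 0.6 = -0.2.

```bash
echo '[0.024, 0, 0, -0.0008, 0, 0.03, 0, 0, -0.0008, 0, 0.045, 0, 0, -0.0008, 0, 0.045, 0, 0, -0.0008, 0, 0.045, 0, 0, -0.0008, 0, 0.045, -0.005, 0, -0.0333, 0, 0.045, -0.0083, 0, -0.0833, 0, 0.045, -0.05, 0, -0.15, 0, 0.045, -0.1, 0.0667, -0.2, 0, 0.045, -0.1167, 0.1333, -0.2333, 0]' > m.json && python3 -m creep m.json && echo '[0.045, -0.05, 0.0667, 0, 0, 0.045, -0.0833, 0.1333, 0, 0, 0.045, -0.0833, 0.2, 0, 0, 0.045, -0.0833, 0.2667, 0, 0, 0.045, -0.0833, 0.2667, 0, 0]' > m.json && python3 -m creep m.json && python3 -c "from h import *;go([-.113,-.1188,.117])
import cv2;a=cv2.resize(robot.camera('side')[150:240,250:345,::-1],(380,360),interpolation=2);b=cv2.resize(robot.camera('top')[160:255,270:370,::-1],(380,360),interpolation=2);cv2.imwrite('pics/f6.png',cv2.hconcat([a,b]))"
```

```text
time_s: 12.72
tcp_pos: [0.3646, -0.0837, 0.2446]
tool_rot: [0.991, -0.135, 0.001, -0.0]
contact_force: [1.6, -0.6, -0.5]
finger_gap: 0.0447
gripper_force: 0.0
time_s: 13.13
tcp_pos: [0.2712, -0.2302, 0.2427]
tool_rot: [0.99, -0.14, 0.0, 0.001]
contact_force: [0.1, 0.7, -0.2]
finger_gap: 0.0449
gripper_force: 0.0
shift [ 0.1117 -0.1799  0.1252] turn -0.0057 now box [-0.2257 -0.2977  0.2427] F_box [-0.1  0.7 -0.2] t 13.1333
```

View pics/f6.png

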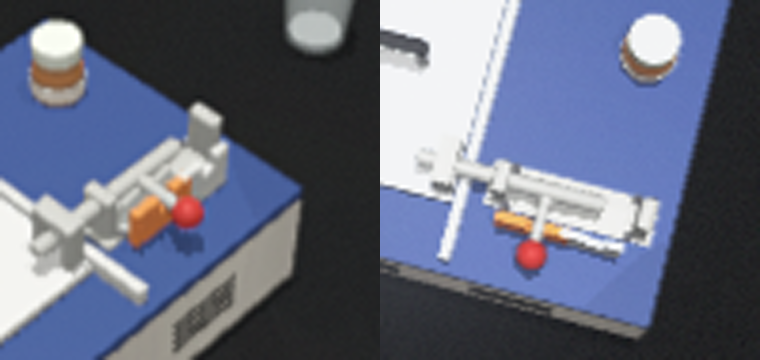

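The bolt is through the lug and the handle is down in the orange notch, with the knob at side (187,212) and top (531,255). I'll check the knob height by colour centroid, then hand in.

```bash
python3 - <<'E'
from h import *
import cv2
c={}
for n,(x,y) in(("top",(310,227)),("side",(297,203))):
    a=robot.camera(n).astype(int);m=(a[...,0]>120)&(a[...,1]<90)&(a[...,2]<90)
    v,u=np.nonzero(m);k=np.hypot(u-x,v-y)<8;c[n]=[u[k].mean(),v[k].mean()]
X=tri(c["top"],c["side"]);print(c,w2b(box,X))
E
```

```text
{'top': [np.float64(309.6), np.float64(226.42222222222222)], 'side': [np.float64(296.2340425531915), np.float64(202.95744680851064)]} [-0.10953688 -0.07221292  0.12764789]
```

```bash
python3 -c "from station import robot;print(robot.job_done())"
```

```text
the job is handed in; nothing more can be done
None
```

The job is handed in at about 13 s: the cover is shut, the bolt is through the lug (about 46 mm of travel) with its handle down in the orange notch, and the gripper is clear; the judge's verdict was not shown.

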